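# Present the labelled canister to the canteen scanner

### The job

A stack of paper cups has been left on the scanner's plate: first lift it off and stand it upright in the serving tray. Then stand the tall steel canister upright on the circle of the scanner's plate, turned so that its label squarely faces the scanner's window. Keep both upright, set them down rather than dropping them, and leave all the other things standing where they are.

Things in the scene. Friction and masses are not known exactly. Their poses are not given: they have to be found in the camera images.
- canister: tall slim steel canister with a flat black lid: upright cylinder, diameter 60, height 150, 0.35 kg. Origin: centre of its underside, z up. Its bar-code label (paper, 40 wide, z 38 to 106) is centred on its +x side; a white paper strip 12 wide runs from the label up over the black lid to the lid's centre, so from above it points from the centre to the labelled side.
- canister_label (a point): centre of the canister's label, on its +x side, 30 from its axis, 70 above its underside.
- cup_stack: stack of nested paper cups, standing upright on the scanner's plate at the start: foot diameter 52, widening to diameter 62 at height 62, from there straight with ribs (64 over the ribs) to its top at height 139; about 0.09 kg. Origin: centre of its underside, z up.
- scanner: fixed desk scanner: grey plate 6 thick, x -70 to 140, 140 wide (y), with a printed dark circle of diameter 68 about the origin; on it a white reader block, 120 wide, x 70 to 140, top at height 130, with a dark window facing -x. Origin: table level below the circle's centre; +x points from the circle to the window.
- scan_spot (a point): centre of the printed circle, on the plate's top face (6 above the table).
- scan_window (a point): centre of the scanner's dark window, 68 from the circle's centre along the scanner's +x, 75 above the table.
- tray: fixed red serving tray, 270 (x) x 170 (y), rim 22 high, walls and floor 5 thick (inner floor 5 above the table). Origin: table level below its centre. It holds one paper cup; there is room for the cup stack on one side of that cup or the other.
- tray_cup: single open paper cup standing in the tray, rim diameter 72, height 85; origin: centre of its underside. To be left alone.
- tin: short wide steel tin, diameter 84, height 88, with a small black knob on top to height 104; no label; origin: centre of its underside. To be left alone.
- mill: turned dark wood pepper mill standing just in front of the scanner's plate, diameter 54, height 180; origin: centre of its underside. To be left alone.
- sauce: red sauce bottle with a narrow neck, diameter 58, height 190; origin: centre of its underside. To be left alone.
- sugar_jar: glass jar with a conical steel top, diameter 66, height 137; origin: centre of its underside. To be left alone.

How it is judged:
By the outcome, as a careful person would: the job done as asked, in the order asked, and still so for the second after the job is handed in, with the robot touching nothing.
It also fails if it takes over 72 s, if anything falls off the work surface, if the arm or the gripper's body presses on something with over 40 N, if the wrist force passes 120 N, or if a joint passes its speed limit or range.

### The arm

A 6-joint arm with a two-finger parallel gripper is mounted at the origin on the work surface. World frame = base frame: x ahead of the robot, y to its left, z up, the work surface at z = 0. Lengths are in mm, angles in rad, forces in N, time in s.
With the tool pointing down it reaches from about 400 to 925 mm from the base axis. Payload 12.5 kg.
Tool frame: the origin (TCP) lies at the very end of the fingers, on their centre line; the grasp point (between the pads) lies grip_depth behind it (grip_depth is the distance from the TCP to the grasp point, in mm); z points along the fingers, y is the line along which they close (so a half turn about z gives the same grasp; the last joint's range is limited). The gripper opens to 95 mm and grips with 3 to 60 N. Pads are 20 mm wide; open, the fingers measure 119 mm over their backs; the gripper's body (75 mm by 180 mm) begins 59 mm behind the grasp point.
Start: joints at [-1.298, 0.491, 1.559, -0, 1.092, -0.106], TCP at [231.152, -580.702, 214.661] pointing down, gripper open.
Joint ranges: [-3.1, 3.1], [-0.84, 2.19], [0.05, 2.79], [-1.13, 4.28], [0.06, 2.93], [-2.69, 2.69]. Speed limits (rad/s): [2.22, 2.22, 2.79, 3.14, 3.14, 3.14].

### API

Orientations are given as [roll, pitch, yaw] about the fixed x, y, z axes, in that order (R = Rz(yaw) Ry(pitch) Rx(roll)).
In Python, from cell import state, read_camera, job_done, grip_depth gives the robot as it stands.
- The arm moves only by the tool drive_tool, never from a script. Its argument "targets" is a list of rows, each an object with "jaw": the opening, from 0 (shut) to 1 (fully open); "travel": the shift along the tool's x, y, z in m, a list of three; "twist": the turn about the tool's z in rad. In form: [{"jaw": jaw, "travel": [tx, ty, tz], "twist": twist}, ...]. A call has 1 to 8 rows; each row is the pose to reach, as a shift and turn from the pose commanded when the call began, along the tool's axes at that moment; what a row does not reach only later rows make up. A row lasts 1/12 s, in which the tool goes at most 41.7 mm and 7.16 degrees, less where a joint would pass 70% of its speed; a pose out of reach is approached as far as the arm can. A call with a gripper value outside its range is refused whole. The fingers move at their own pace and stop on an object; the grip force is fixed at half the most. Time passes only in rows, so rows that repeat a pose let the fingers close. It gives the time, the measured TCP pose, the force, the opening and the grip force at its end, in the units of the state.
- state(): the state, without advancing time (a new reading comes with each control period).
- read_camera(name): name is "scene" or "top" or "wrist"; returns a dict with "frame" (384x512x3 uint8, red, green, blue), "fx", "fy", "cx", "cy" (pixels), "R" (3x3) and "t" (3): a world point X has camera coordinates R X + t. Camera axes: x right, y down, z forward; pixel columns grow to the right and rows downward; lengths in mm; the calibration is good to about 2 mm. A picture is of the moment at which its call begins. There is no depth.
- job_done(): hands the job in; it is judged then, once.
The state is a dict: "t": time; "joints": joint angles; "qvel": joint speeds; "tau": joint torques, N m; "eef_pos": TCP position; "tcp_rot": TCP orientation; "ft_force": force on the tool from outside, world axes, zero at the start; "moment": the same for the moment, N m; "opening": opening from 0.0 (shut) to 1.0 (fully open); "grip_force": force on a finger pad.
Only numpy, scipy, OpenCV 4.12 (cv2) and the standard library are available. Lean on these libraries where they do the work, as an engineer would, in place of code of your own. Each camera call takes 0.05 s, during which the arm holds its last target. There are 200 camera calls.

## Working session

There is one attempt and no reset: what is moved stays moved. The work goes in short steps, Python scripts to look and compute and a tool call to move; the robot and the scene stay as the last step left them, time stands still between calls to the robot, and variables do not carry over. Pictures are saved under pics/ and viewed, at most 10 in all, crops included, and the job is handed in when it is done.

Besides the shell and the picture viewer there is one more tool, called as name([rows], argument=value, ...), one row to a line, values as JSON. drive_tool: Moves the arm, as the interface text tells. Its arguments: {"type":"object","properties":{"targets":{"type":"array"}},"required":["targets"]}

```bash
ls; mkdir -p pics
python3 - <<'E'
from cell import *
import cv2,pickle
print(state(),grip_depth)
d={}
for n in("scene","top"):
    c=read_camera(n);d[n]=c;print(n,c['fx'],c['cx'],c['cy'],c['R'],c['t'])
    cv2.imwrite(f'pics/{n}0.png',cv2.resize(c['frame'][:,:,::-1],None,fx=1.5,fy=1.5,interpolation=cv2.INTER_CUBIC))
pickle.dump(d,open('cams0.pkl','wb'))
E
```

```text
pics
{'t': 0.0, 'joints': array([-1.29762523e+00,  4.91563584e-01,  1.55947439e+00,  1.99158810e-05,
        1.09171901e+00, -1.05591021e-01]), 'qvel': array([-2.82792468e-04, -7.65846443e-04,  1.07623867e-03, -7.57957950e-04,
       -1.20778101e-03, -3.51502656e-05]), 'tau': array([ 1.01998348e-04, -6.12650514e+01, -2.58181536e+01,  6.92732655e-02,
        4.82646713e-02, -6.94824030e-05]), 'eef_pos': array([ 231.0666323 , -580.43692101,  214.05066719]), 'tcp_rot': array([-3.14043667e+00, -1.40279601e-04,  3.78752842e-01]), 'ft_force': array([ 0.49673152, -0.52952466, -0.04367575]), 'moment': array([-0.00687563, -0.02347689, -0.01230847]), 'grip_force': 0.0, 'opening': 0.9997489751828491} 18.8
scene 388.798251878105 250.34661929827828 186.54926444738058 [[-0.20447738  0.97876057  0.01472247]
 [ 0.76238248  0.16867043 -0.62475855]
 [-0.61397228 -0.11652484 -0.78067919]] [ 126.23654563 -347.72006311 1438.47134947]
top 453.69129231549925 263.1136158104928 193.7530898471214 [[-0.029373   -0.99933397  0.02165295]
 [-0.99669129  0.02763914 -0.07643659]
 [ 0.07578721 -0.02382648 -0.9968393 ]] [  -2.72161166  570.60878382 1290.78017806]
```

View pics/top0.png

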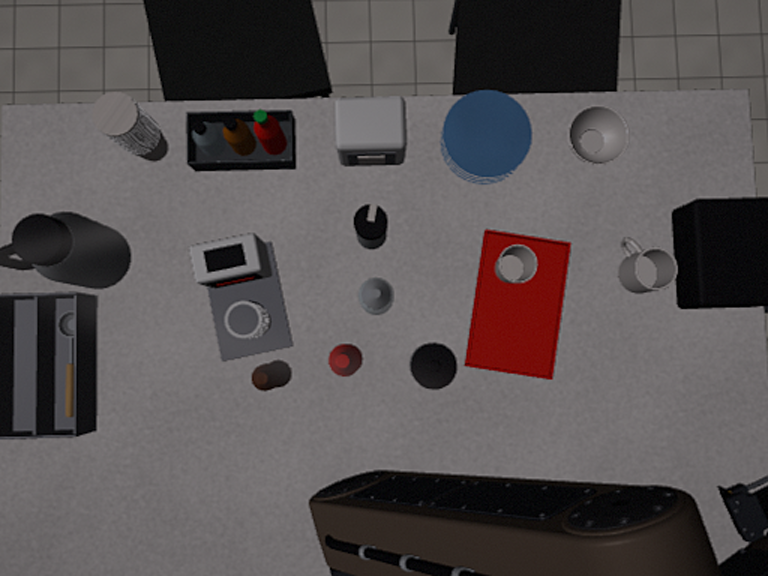

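View pics/scene0.png

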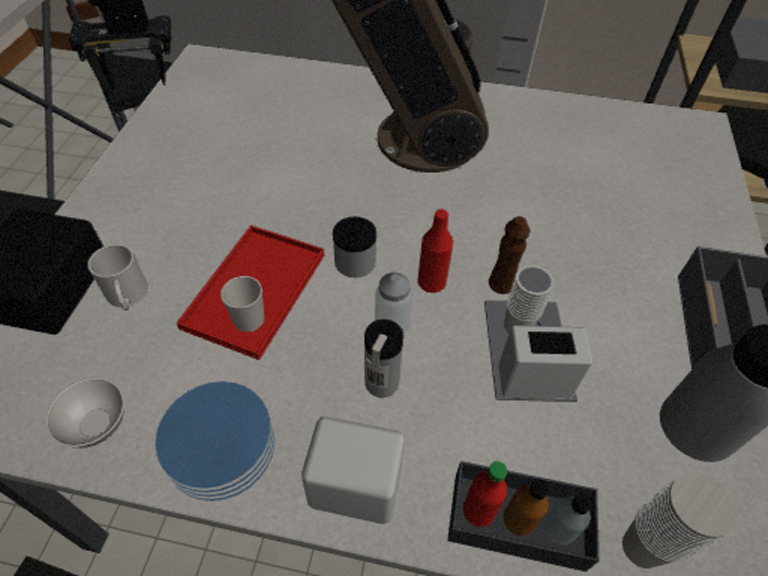

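The top view (1.5x) shows the cup-stack rim at (245,320), the canister lid at (371,220) with its strip pointing up, tray corners at (485,231), (571,242), (552,378), (465,366), and the tray cup in its far half. The plate's front corners are at (222,360) and (290,346), and the mill top is at (263,377). The scene view agrees: canister lid (384,342), stack rim (533,282).

```bash
cat > h.py <<'E'
import numpy as np,cv2
def ray(c,u,v):
    d=c['R'].T@np.array([(u-c['cx'])/c['fx'],(v-c['cy'])/c['fy'],1]);return -c['R'].T@c['t'],d
def onz(c,u,v,z):
    o,d=ray(c,u,v);return (o+d*(z-o[2])/d[2])[:2]
def proj(c,X):
    p=c['R']@np.array(X,float)+c['t'];return p[0]/p[2]*c['fx']+c['cx'],p[1]/p[2]*c['fy']+c['cy']
E
python3 - <<'E'
from h import *
import pickle
d=pickle.load(open('cams0.pkl','rb'));s=1.5
for n,l in(("top",dict(can=(370.5,220,150),strip=(372.5,207,150),stack=(244,320,145),mill=(263,377,175),pFL=(222,360,6),pFR=(290,346,6),pBR=(270,242,6),b1=(191,240,130),b2=(255,234,130),t1=(485,231,22),t2=(571,242,22),t3=(552,378,22),t4=(465,366,22),cup=(516,264,90),sauce=(342,361,185),sugar=(376,295,135),tin=(433,366,88))),
 ("scene",dict(can=(384,339,150),strip=(380,336,150),stack=(533,281,145),pBL=(496,400,6),pBR=(576,400,6),pFL=(486,303,6),cup=(242,292,90),mill=(517,223,175),sauce=(441,212,190),t1=(252,230,22),t2=(323,249,22),t3=(260,354,22),t4=(180,325,22)))):
    for k,(u,v,z) in l.items(): print(n,k,onz(d[n],u/s,v/s,z).round(0))
big=np.hstack([cv2.resize(d['top']['frame'][y:y+h,x:x+w],None,fx=5,fy=5,interpolation=cv2.INTER_CUBIC) for x,y,w,h in((120,150,85,110),(225,125,50,110))])
cv2.imwrite('pics/z1.png',cv2.convertScaleAbs(big[:,:,::-1],alpha=1.4))
E
```

```text
top can [686.  23.]
top strip [709.  19.]
top stack [517. 247.]
top mill [419. 210.]
top pFL [447. 317.]
top pFR [470. 186.]
top pBR [674. 222.]
top b1 [662. 341.]
top b2 [670. 228.]
top t1 [ 682. -198.]
top t2 [ 656. -366.]
top t3 [ 394. -316.]
top t4 [ 422. -150.]
top cup [ 608. -242.]
top sauce [442.  76.]
top sugar [555.  17.]
top tin [426. -83.]
scene can [692.  27.]
scene strip [688.  20.]
scene stack [523. 247.]
scene pBL [680. 222.]
scene pBR [651. 356.]
scene pFL [478. 187.]
scene cup [ 611. -241.]
scene mill [423. 209.]
scene sauce [441.  76.]
scene t1 [ 406. -306.]
scene t2 [ 425. -149.]
scene t3 [ 687. -193.]
scene t4 [ 660. -354.]
```

View pics/z1.png

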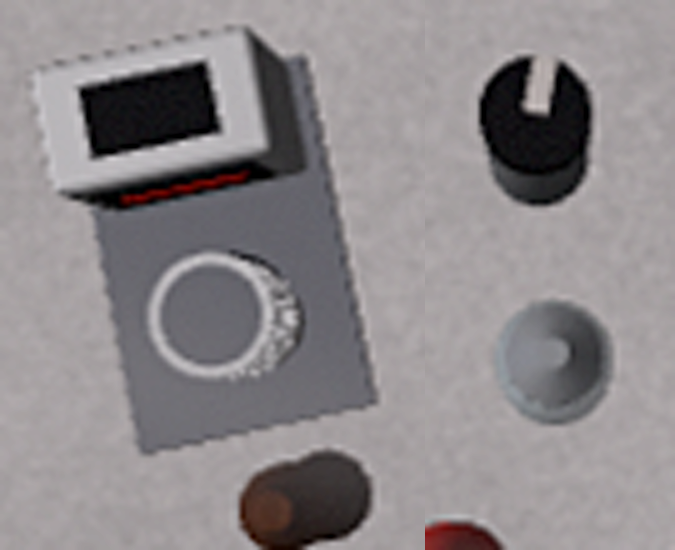

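The crop shows the rim centre at full-res (161.6,212.8) and the canister lid centre at (247.3,147.4), with the strip running up and slightly right. The plate's right edge is clean, giving a scanner yaw of about 10°. Next I'll move over the stack.

drive_tool([
  {"jaw": 1,"travel": [0.03,-0.015,-0.02],"twist": 0.05},
  {"jaw": 1,"travel": [0.06,-0.035,-0.04],"twist": 0.1},
  {"jaw": 1,"travel": [0.09,-0.055,-0.06],"twist": 0.15},
  {"jaw": 1,"travel": [0.125,-0.075,-0.08],"twist": 0.2},
  {"jaw": 1,"travel": [0.25,-0.15,-0.09],"twist": 0.2},
  {"jaw": 1,"travel": [0.25,-0.15,-0.09],"twist": 0.2},
  {"jaw": 1,"travel": [0.25,-0.15,-0.09],"twist": 0.2},
  {"jaw": 1,"travel": [0.25,-0.15,-0.09],"twist": 0.2},
])

```text
t: 0.77
eef_pos: [409.5, -345.8, 305.1]
tcp_rot: [-3.141, -0.001, 0.18]
ft_force: [-0.1, -0.5, -0.1]
opening: 0.999
grip_force: 0.0
```

drive_tool([
  {"jaw": 1,"travel": [0.12,-0.3,0],"twist": 0},
  {"jaw": 1,"travel": [0.12,-0.3,0],"twist": 0},
  {"jaw": 1,"travel": [0.12,-0.3,0],"twist": 0},
  {"jaw": 1,"travel": [0.12,-0.3,0],"twist": 0},
  {"jaw": 1,"travel": [0.12,-0.3,0],"twist": 0},
  {"jaw": 1,"travel": [0.12,-0.3,0],"twist": 0},
  {"jaw": 1,"travel": [0.12,-0.3,0],"twist": 0},
  {"jaw": 1,"travel": [0.12,-0.3,0],"twist": 0},
])

```text
t: 1.43
eef_pos: [472.6, -29.5, 304.6]
tcp_rot: [-3.141, 0.0, 0.18]
ft_force: [0.1, -0.7, -0.3]
opening: 0.994
grip_force: 0.0
```

drive_tool([
  {"jaw": 1,"travel": [0.1,-0.265,0],"twist": 0},
  {"jaw": 1,"travel": [0.1,-0.265,0],"twist": 0},
  {"jaw": 1,"travel": [0.1,-0.265,0],"twist": 0},
  {"jaw": 1,"travel": [0.1,-0.265,0],"twist": 0},
  {"jaw": 1,"travel": [0.1,-0.265,0],"twist": 0},
  {"jaw": 1,"travel": [0.1,-0.265,0],"twist": 0},
  {"jaw": 1,"travel": [0.1,-0.265,0],"twist": 0},
  {"jaw": 1,"travel": [0.1,-0.265,0],"twist": 0},
])

```text
t: 2.1
eef_pos: [524.1, 251.1, 303.7]
tcp_rot: [-3.141, 0.001, 0.183]
ft_force: [-0.3, 0.4, 0.0]
opening: 0.999
grip_force: 0.0
```

Run:
```python
from cell import *
from h import *
import pickle
s=state();c=read_camera("wrist");pickle.dump((s,c),open('w1.pkl','wb'))
print(s['eef_pos'],s['tcp_rot'],s['joints'],-c['R'].T@c['t'],proj(c,[520,247,145]))
cv2.imwrite('pics/w1.png',cv2.resize(c['frame'][:,:,::-1],None,fx=1.5,fy=1.5))
```

```text
[524.10023904 251.08095123 303.66916531] [-3.14078255e+00  6.30161948e-04  1.82658474e-01] [3.32700298e-01 3.51097595e-01 1.54493308e+00 9.44565548e-04
 1.24606410e+00 1.72053681e+00] [603.01754313 266.01812258 472.84192733] (np.float64(255.36009324783203), np.float64(183.58054323552074))
```

View pics/w1.png

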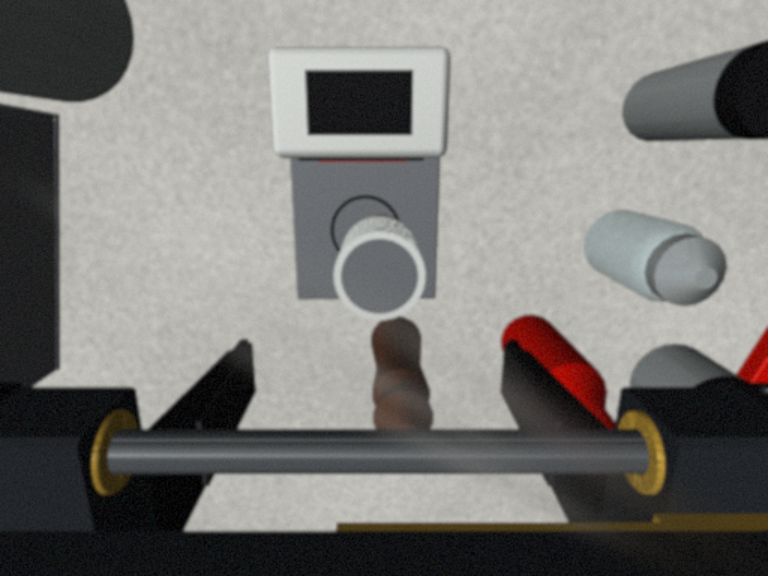

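The wrist view shows the stack rim centred at (380,274), with the printed circle partly hidden: left edge (331,229), top edge (365,195). The block and plate run square to the image.

Run:
```python
from h import *
import pickle
s,c=pickle.load(open('w1.pkl','rb'));k=1.5
yaw=s['tcp_rot'][2];p=s['eef_pos'][:2]
Tx=np.array([np.cos(yaw),np.sin(yaw)]);Ty=np.array([np.sin(yaw),-np.cos(yaw)])
for n,(u,v,z) in dict(rim=(380,274,145),cirT=(365,194.5,6),cirL=(330.5,229,6),pFL=(298,300,6),pFR=(436,298,6),bFL=(280,157,130),bFR=(443,157,130),bBL=(271,48,130),bBR=(447,48,130),canister=(745,89,150)).items():
    q=onz(c,u/k,v/k,z);print(n,q.round(1),'tool delta',((q-p)@Tx).round(1),((q-p)@Ty).round(1))
```

```text
rim [520.6 249.3] tool delta -3.8 1.1
cirT [559.5 270.4] tool delta 38.3 -12.6
cirL [521.  297.5] tool delta 5.4 -46.2
pFL [443.9 318.6] tool delta -66.6 -80.9
pFR [471.4 182.1] tool delta -64.4 58.3
bFL [585.2 330.6] tool delta 74.6 -67.1
bFR [605.5 221.4] tool delta 74.6 44.0
bBL [651.2 344.7] tool delta 142.0 -69.0
bBR [671.7 233.7] tool delta 142.0 43.9
canister [678.7  49.5] tool delta 115.5 226.3
```

drive_tool([
  {"jaw": 1,"travel": [-0.004,0.001,0.04],"twist": 0},
  {"jaw": 1,"travel": [-0.004,0.001,0.08],"twist": 0},
  {"jaw": 1,"travel": [-0.004,0.001,0.12],"twist": 0},
  {"jaw": 1,"travel": [-0.004,0.001,0.15],"twist": 0},
  {"jaw": 1,"travel": [-0.004,0.001,0.18],"twist": 0},
  {"jaw": 1,"travel": [-0.004,0.001,0.2],"twist": 0},
  {"jaw": 1,"travel": [-0.004,0.001,0.206],"twist": 0},
  {"jaw": 1,"travel": [-0.004,0.001,0.206],"twist": 0},
])

```text
t: 2.82
eef_pos: [519.7, 243.5, 97.5]
tcp_rot: [3.141, 0.003, 0.178]
ft_force: [-0.5, 0.1, 0.5]
opening: 0.997
grip_force: 0.0
```

drive_tool([
  {"jaw": 0.5,"travel": [0,0,0],"twist": 0},
  {"jaw": 0.5,"travel": [0,0,0],"twist": 0},
  {"jaw": 0.5,"travel": [0,0,0],"twist": 0},
  {"jaw": 0.5,"travel": [0,0,0],"twist": 0},
  {"jaw": 0.5,"travel": [0,0,0],"twist": 0},
  {"jaw": 0.5,"travel": [0,0,0],"twist": 0},
  {"jaw": 0.5,"travel": [0,0,0],"twist": 0},
  {"jaw": 0.5,"travel": [0,0,0],"twist": 0},
])

```text
t: 3.48
eef_pos: [520.5, 244.6, 99.0]
tcp_rot: [3.142, -0.001, 0.179]
ft_force: [0.4, 0.4, 4.4]
opening: 0.656
grip_force: 29.7
```

drive_tool([
  {"jaw": 0.5,"travel": [0,0,-0.01],"twist": 0},
  {"jaw": 0.5,"travel": [0,0,-0.035],"twist": 0},
  {"jaw": 0.5,"travel": [0,0,-0.07],"twist": 0},
  {"jaw": 0.5,"travel": [0,0,-0.11],"twist": 0},
  {"jaw": 0.5,"travel": [0,0,-0.15],"twist": 0},
  {"jaw": 0.5,"travel": [0,0,-0.19],"twist": 0},
  {"jaw": 0.5,"travel": [0,0,-0.22],"twist": 0},
  {"jaw": 0.5,"travel": [0,0,-0.23],"twist": 0},
])

```text
t: 4.15
eef_pos: [520.7, 244.8, 334.1]
tcp_rot: [-3.141, -0.007, 0.179]
ft_force: [-0.1, -0.3, -0.3]
opening: 0.657
grip_force: 29.6
```

Run:
```python
from cell import *
from h import *
import pickle
s=state();c=read_camera("wrist");t=read_camera("scene");pickle.dump((s,c,t),open('w2.pkl','wb'))
print(s['eef_pos'],s['opening'])
a=cv2.resize(c['frame'][80:240,150:340],None,fx=2,fy=2);b=cv2.resize(t['frame'][60:220,260:450],None,fx=2,fy=2)
cv2.imwrite('pics/w2.png',np.hstack([a,b])[:,:,::-1])
```

```text
[520.71823553 244.82928326 334.14815838] 0.6568815653198051
```

View pics/w2.png

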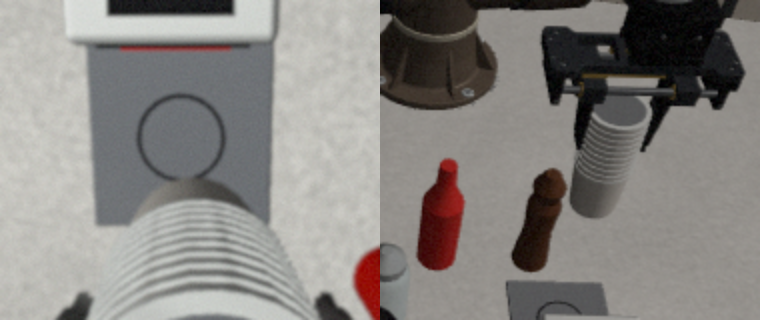

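The stack is held upright and clear. The printed circle is now fully visible, centred at full-res (240.2,149). Carrying the stack to the tray.

Run:
```python
from h import *
import pickle
s,c,t=pickle.load(open('w2.pkl','rb'))
for n,(u,v,z) in dict(C=(180.5,138,6),L=(137,138,6),R=(224.5,138,6),T=(180.5,94.5,6),B=(180.5,181.5,6),pFL=(97,226,6),pFR=(270,224,6),bL=(68,42,130),bR=(277,40,130),eL=(88,47,6),eR=(272,47,6)).items():
    print(n,onz(c,u/2+150,v/2+80,z).round(1))
```

```text
C [525.9 264.5]
L [520.  297.5]
R [532.  231.1]
T [558.4 270. ]
B [492.3 258.7]
pFL [444.6 318.4]
pFR [470.9 182.5]
bL [585.4 333.7]
bR [607.2 219.7]
eL [580.2 343.3]
eR [604.5 209.1]
```

drive_tool([
  {"jaw": 0.5,"travel": [-0.005,0.02,0],"twist": 0},
  {"jaw": 0.5,"travel": [-0.013,0.05,0],"twist": 0},
  {"jaw": 0.5,"travel": [-0.022,0.085,0],"twist": 0},
  {"jaw": 0.5,"travel": [-0.031,0.12,0],"twist": 0},
  {"jaw": 0.5,"travel": [-0.04,0.155,0],"twist": 0},
  {"jaw": 0.5,"travel": [-0.05,0.19,0],"twist": 0},
  {"jaw": 0.5,"travel": [-0.059,0.225,0],"twist": 0},
  {"jaw": 0.5,"travel": [-0.068,0.26,0],"twist": 0},
])

```text
t: 4.92
eef_pos: [498.3, -24.9, 326.6]
tcp_rot: [-3.14, 0.003, 0.179]
ft_force: [0.8, 0.6, -0.3]
opening: 0.656
grip_force: 29.6
```

drive_tool([
  {"jaw": 0.5,"travel": [-0.009,0.035,0],"twist": 0},
  {"jaw": 0.5,"travel": [-0.018,0.07,0],"twist": 0},
  {"jaw": 0.5,"travel": [-0.027,0.105,0],"twist": 0},
  {"jaw": 0.5,"travel": [-0.036,0.14,0],"twist": 0},
  {"jaw": 0.5,"travel": [-0.046,0.175,0],"twist": 0},
  {"jaw": 0.5,"travel": [-0.053,0.2,0],"twist": 0},
  {"jaw": 0.5,"travel": [-0.056,0.213,0],"twist": 0},
  {"jaw": 0.5,"travel": [-0.056,0.213,0],"twist": 0},
])

```text
t: 5.58
eef_pos: [481.6, -244.9, 326.5]
tcp_rot: [-3.139, 0.003, 0.176]
ft_force: [-0.2, -0.4, -0.7]
opening: 0.655
grip_force: 29.6
```

drive_tool([
  {"jaw": 0.5,"travel": [0,0,0.035],"twist": 0},
  {"jaw": 0.5,"travel": [0,0,0.075],"twist": 0},
  {"jaw": 0.5,"travel": [0,0,0.115],"twist": 0},
  {"jaw": 0.5,"travel": [0,0,0.15],"twist": 0},
  {"jaw": 0.5,"travel": [0,0,0.18],"twist": 0},
  {"jaw": 0.5,"travel": [0,0,0.2],"twist": 0},
  {"jaw": 0.5,"travel": [0,0,0.21],"twist": 0},
  {"jaw": 0.5,"travel": [0,0,0.21],"twist": 0},
])

```text
t: 6.25
eef_pos: [481.5, -241.3, 116.4]
tcp_rot: [-3.138, 0.003, 0.18]
ft_force: [0.8, -0.6, -0.9]
opening: 0.657
grip_force: 29.6
```

Run:
```python
from cell import *
from h import *
s=state();t=read_camera("scene");c=read_camera("top")
print(s['eef_pos'],s['ft_force'])
b=cv2.resize(t['frame'][120:260,100:300],None,fx=2,fy=2);a=cv2.resize(c['frame'][120:260,260:400],None,fx=2,fy=2)
cv2.imwrite('pics/s3.png',np.hstack([a,b])[:,:,::-1])
```

```text
[ 481.47980172 -241.31443881  116.35792653] [ 0.80368037 -0.57795238 -0.90612727]
```

View pics/s3.png

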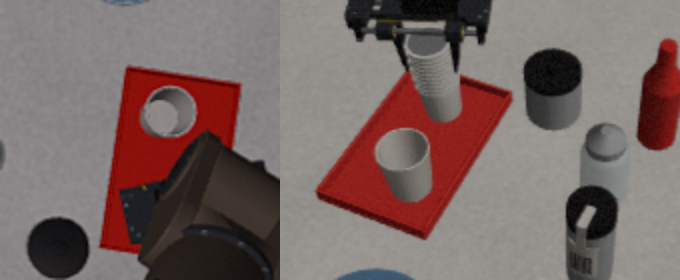

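The stack hangs inside the near half of the tray, well clear of the walls and the cup. I'll lower it gently.

drive_tool([
  {"jaw": 0.5,"travel": [0,0,0.006],"twist": 0},
  {"jaw": 0.5,"travel": [0,0,0.011],"twist": 0},
  {"jaw": 0.5,"travel": [0,0,0.014],"twist": 0},
  {"jaw": 0.5,"travel": [0,0,0.016],"twist": 0},
  {"jaw": 0.5,"travel": [0,0,0.017],"twist": 0},
  {"jaw": 0.5,"travel": [0,0,0.017],"twist": 0},
])

```text
t: 6.85
eef_pos: [482.3, -243.0, 101.5]
tcp_rot: [3.142, 0.0, 0.179]
ft_force: [-0.2, 0.1, -1.0]
opening: 0.653
grip_force: 29.6
```

drive_tool([
  {"jaw": 0.5,"travel": [0,0,0.001],"twist": 0},
  {"jaw": 0.5,"travel": [0,0,0.002],"twist": 0},
  {"jaw": 0.5,"travel": [0,0,0.003],"twist": 0},
  {"jaw": 0.5,"travel": [0,0,0.003],"twist": 0},
  {"jaw": 0.5,"travel": [0,0,0.003],"twist": 0},
])

```text
t: 7.27
eef_pos: [482.3, -243.0, 98.6]
tcp_rot: [-3.142, 0.0, 0.179]
ft_force: [0.1, -0.5, -1.1]
opening: 0.651
grip_force: 29.6
```

drive_tool([
  {"jaw": 0.5,"travel": [0,0,0.001],"twist": 0},
  {"jaw": 0.5,"travel": [0,0,0.0015],"twist": 0},
  {"jaw": 0.5,"travel": [0,0,0.0015],"twist": 0},
  {"jaw": 0.5,"travel": [0,0,0.0015],"twist": 0},
])

```text
t: 7.6
eef_pos: [482.7, -242.9, 97.9]
tcp_rot: [3.141, -0.001, 0.179]
ft_force: [-0.5, 3.1, 8.4]
opening: 0.66
grip_force: 29.8
```

Contact felt; releasing.

drive_tool([
  {"jaw": 0.75,"travel": [0,0,0],"twist": 0},
  {"jaw": 1,"travel": [0,0,0],"twist": 0},
  {"jaw": 1,"travel": [0,0,0],"twist": 0},
  {"jaw": 1,"travel": [0,0,0],"twist": 0},
  {"jaw": 1,"travel": [0,0,0],"twist": 0},
  {"jaw": 1,"travel": [0,0,0],"twist": 0},
])

```text
t: 8.1
eef_pos: [482.3, -243.0, 97.0]
tcp_rot: [3.142, 0.0, 0.179]
ft_force: [0.2, 0.4, -0.3]
opening: 0.986
grip_force: 0.0
```

drive_tool([
  {"jaw": 1,"travel": [0,0,-0.02],"twist": 0},
  {"jaw": 1,"travel": [0,0,-0.05],"twist": 0},
  {"jaw": 1,"travel": [0,0,-0.09],"twist": 0},
  {"jaw": 1,"travel": [0,0,-0.13],"twist": 0},
  {"jaw": 1,"travel": [0,0,-0.17],"twist": 0},
  {"jaw": 1,"travel": [0,0,-0.2],"twist": 0},
  {"jaw": 1,"travel": [0,0,-0.2],"twist": 0},
])

```text
t: 8.68
eef_pos: [483.7, -243.8, 303.3]
tcp_rot: [3.135, -0.007, 0.179]
ft_force: [0.4, 0.4, 0.4]
opening: 1.002
grip_force: 0.0
```

drive_tool([
  {"jaw": 1,"travel": [0.028,-0.025,0],"twist": 0.05},
  {"jaw": 1,"travel": [0.056,-0.05,0],"twist": 0.1},
  {"jaw": 1,"travel": [0.084,-0.075,0],"twist": 0.15},
  {"jaw": 1,"travel": [0.112,-0.1,0],"twist": 0.2},
  {"jaw": 1,"travel": [0.14,-0.126,0],"twist": 0.25},
  {"jaw": 1,"travel": [0.168,-0.151,0],"twist": 0.3},
  {"jaw": 1,"travel": [0.196,-0.177,0],"twist": 0.32},
  {"jaw": 1,"travel": [0.22,-0.2,0],"twist": 0.32},
])

```text
t: 9.35
eef_pos: [664.2, -4.9, 296.2]
tcp_rot: [3.142, 0.001, -0.142]
ft_force: [1.0, -0.2, -0.2]
opening: 1.0
grip_force: 0.0
```

drive_tool([
  {"jaw": 1,"travel": [0.018,-0.035,0],"twist": 0},
  {"jaw": 1,"travel": [0.018,-0.035,0],"twist": 0},
  {"jaw": 1,"travel": [0.018,-0.035,0],"twist": 0},
  {"jaw": 1,"travel": [0.018,-0.035,0],"twist": 0},
])

```text
t: 9.68
eef_pos: [685.6, 24.9, 296.3]
tcp_rot: [3.141, 0.001, -0.141]
ft_force: [0.0, -0.3, 0.2]
opening: 1.004
grip_force: 0.0
```

Run:
```python
from cell import *
from h import *
import pickle
c=read_camera("wrist");s=state();t=read_camera("scene");pickle.dump((s,c),open('w4.pkl','wb'))
print(s['eef_pos'],s['tcp_rot'],s['qvel'].round(3),proj(c,[688,25,150]))
a=cv2.resize(c['frame'][60:260,150:350],None,fx=2,fy=2);b=cv2.resize(t['frame'][100:300,100:300],None,fx=2,fy=2)
cv2.imwrite('pics/w4.png',np.hstack([a,b])[:,:,::-1])
```

```text
[685.49498546  24.34864708 296.69044172] [ 3.14123857e+00  7.78119907e-04 -1.41733017e-01] [-0.012 -0.011  0.001 -0.     0.002  0.001] (np.float64(251.60239418823352), np.float64(179.61866711390633))
```

View pics/w4.png

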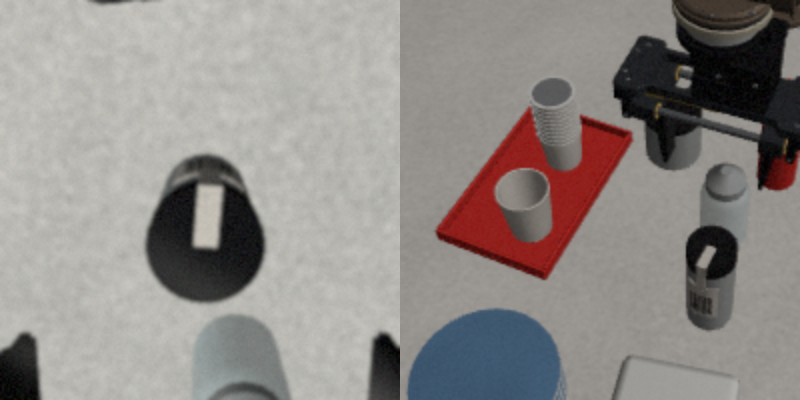

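The stack stands upright in the tray. In the wrist crop the canister lid is centred near (206,242), and the strip runs from (206,248) up to (209,184). I'll measure its direction by segmentation.

Run:
```python
from h import *
import pickle
s,c=pickle.load(open('w4.pkl','rb'))
g=cv2.resize(c['frame'],None,fx=4,fy=4,interpolation=cv2.INTER_CUBIC).min(2)
f=lambda u,v:((np.array([u,v])/2+[150,60])*4).astype(int)
k=4
# dark lid
x0,y0=f(135,170);x1,y1=f(280,310)
dark=(g[y0:y1,x0:x1]<70).astype(np.uint8)
n,l,st,_=cv2.connectedComponentsWithStats(dark);i=1+st[1:,4].argmax()
cn=max(cv2.findContours((l==i).astype(np.uint8),cv2.RETR_EXTERNAL,cv2.CHAIN_APPROX_NONE)[0],key=cv2.contourArea)
p=(cn[:,0]+[x0,y0])/k
W=np.array([onz(c,u-.37,v-.37,150) for u,v in p])
# robust circle of known radius 30
from scipy.optimize import least_squares
r=least_squares(lambda q:np.hypot(*(W-q).T)-30,[686,24],loss='soft_l1',f_scale=.5);C=r.x
print('lid',C,np.median(abs(r.fun)))
ys,xs=np.nonzero(g>105)
S=np.array([onz(c,u/k-.37,v/k-.37,150) for u,v in zip(xs,ys) if x0<u<x1 and y0<v<y1])
S=S[np.hypot(*(S-C).T)<26];S=S[abs((S-C)[:,1])<14]
m=S.mean(0);e=np.linalg.svd(S-m,full_matrices=False)
d=e[2][0]*np.sign(e[2][0][0]);w=e[1]/len(S)**.5*12**.5
print('strip',len(S),m,w,'axis yaw',np.arctan2(d[1],d[0]),'centre yaw',np.arctan2(*(m-C)[::-1]))
q=C-s['eef_pos'][:2];a=s['tcp_rot'][2];print('tool d',q@[np.cos(a),np.sin(a)],q@[np.sin(a),-np.cos(a)])
```

```text
lid [688.02224     23.97433612] 1.6075264401953966
strip 6088 [698.80536048  21.65956962] [29.77176886 12.78895365] axis yaw -0.2253704354244208 centre yaw -0.2114566431097928
tool d 2.554787729320023 0.013560262697353054
```

drive_tool([
  {"jaw": 1,"travel": [0.003,0,0.03],"twist": 0.04},
  {"jaw": 1,"travel": [0.003,0,0.07],"twist": 0.078},
  {"jaw": 1,"travel": [0.003,0,0.11],"twist": 0.078},
  {"jaw": 1,"travel": [0.003,0,0.145],"twist": 0.078},
  {"jaw": 1,"travel": [0.003,0,0.175],"twist": 0.078},
  {"jaw": 1,"travel": [0.003,0,0.2],"twist": 0.078},
  {"jaw": 1,"travel": [0.003,0,0.208],"twist": 0.078},
  {"jaw": 1,"travel": [0.003,0,0.208],"twist": 0.078},
])

```text
t: 10.45
eef_pos: [687.9, 23.7, 87.5]
tcp_rot: [3.141, 0.003, -0.22]
ft_force: [-0.3, -0.1, -0.2]
opening: 1.0
grip_force: 0.0
```

drive_tool([
  {"jaw": 0.4,"travel": [0,0,0],"twist": 0},
  {"jaw": 0.4,"travel": [0,0,0],"twist": 0},
  {"jaw": 0.4,"travel": [0,0,0],"twist": 0},
  {"jaw": 0.4,"travel": [0,0,0],"twist": 0},
  {"jaw": 0.4,"travel": [0,0,0],"twist": 0},
  {"jaw": 0.4,"travel": [0,0,0],"twist": 0},
  {"jaw": 0.4,"travel": [0,0,0],"twist": 0},
  {"jaw": 0.4,"travel": [0,0,0],"twist": 0},
])

```text
t: 11.12
eef_pos: [689.2, 24.6, 89.7]
tcp_rot: [3.142, -0.001, -0.219]
ft_force: [0.0, -1.4, 4.9]
opening: 0.627
grip_force: 29.9
```

drive_tool([
  {"jaw": 0.4,"travel": [0,0,-0.01],"twist": 0},
  {"jaw": 0.4,"travel": [0,0,-0.035],"twist": 0},
  {"jaw": 0.4,"travel": [0,0,-0.07],"twist": 0},
  {"jaw": 0.4,"travel": [0,0,-0.11],"twist": 0},
  {"jaw": 0.4,"travel": [0,0,-0.15],"twist": 0},
  {"jaw": 0.4,"travel": [0,0,-0.19],"twist": 0},
  {"jaw": 0.4,"travel": [0,0,-0.215],"twist": 0},
  {"jaw": 0.4,"travel": [0,0,-0.22],"twist": 0},
])

```text
t: 11.78
eef_pos: [689.7, 24.8, 314.7]
tcp_rot: [-3.14, -0.007, -0.219]
ft_force: [-0.1, 0.1, -3.5]
opening: 0.629
grip_force: 29.9
```

drive_tool([
  {"jaw": 0.4,"travel": [0,0,0],"twist": 0},
  {"jaw": 0.4,"travel": [0,0,0],"twist": 0},
])

```text
t: 11.95
eef_pos: [688.3, 24.7, 306.9]
tcp_rot: [3.141, 0.003, -0.219]
ft_force: [-0.1, -0.2, -5.2]
opening: 0.629
grip_force: 29.9
```

Run:
```python
from cell import *
from h import *
import pickle
c=read_camera("wrist");s=state();pickle.dump((s,c),open('w5.pkl','wb'))
z=s['eef_pos'][2]-89.7+150
u=proj(c,[*s['eef_pos'][:2],z]);print(s['eef_pos'],s['tcp_rot'],s['opening'],u)
cv2.imwrite('pics/w5.png',cv2.resize(c['frame'][150:350,140:360],None,fx=3,fy=3,interpolation=cv2.INTER_CUBIC)[:,:,::-1])
```

```text
[688.17197353  24.70487261 306.27413948] [ 3.14084974  0.00423377 -0.2192186 ] 0.6247956704785816 (np.float64(252.78241909831237), np.float64(310.7082248784438))
```

View pics/w5.png

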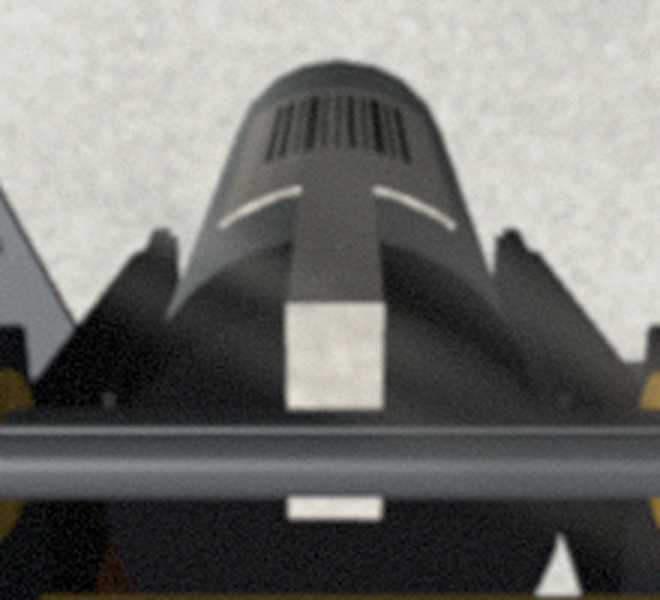

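The canister hangs straight. The strip is at crop x≈335 throughout, so the label lines up with tool x. Now checking the grip offset along tool x.

Run:
```python
from h import *
import pickle
def loc(s,c,u,v,z):
    q=onz(c,u,v,z)-s['eef_pos'][:2];a=s['tcp_rot'][2];return (q@[np.cos(a),np.sin(a)]).round(1),(q@[np.sin(a),-np.cos(a)]).round(1)
s,c=pickle.load(open('w4.pkl','rb'))
for n,u,v in(('rear',206,301),('left',147,242),('right',265,242),('front',208,182),('stripEnd',206,249)):print(n,loc(s,c,u/2+150-.25,v/2+60-.25,150),onz(c,u/2+150-.25,v/2+60-.25,150))
s,c=pickle.load(open('w5.pkl','rb'));z=s['eef_pos'][2]-89.7+150
for n,u,v in(('stripEnd',335,521),('front',336,239),('stripfar',335,302),('footfront',338,61)):print(n,loc(s,c,u/3+140-.33,v/3+150-.33,z if n!='footfront' else z-150))
```

```text
rear (np.float64(-30.2), np.float64(0.2)) [655.604785    28.38395111]
left (np.float64(1.2), np.float64(-29.5)) [690.8318988  53.3768765]
right (np.float64(1.3), np.float64(29.8)) [682.52778453  -5.33627455]
front (np.float64(31.5), np.float64(1.1)) [716.48112064  18.85053055]
stripEnd (np.float64(-2.4), np.float64(0.2)) [683.08057524  24.5270592 ]
stripEnd (np.float64(-5.9), np.float64(-0.6))
front (np.float64(34.7), np.float64(-0.5))
stripfar (np.float64(26.3), np.float64(-0.6))
footfront (np.float64(24.1), np.float64(0.2))
```

drive_tool([
  {"jaw": 0.4,"travel": [-0.012,-0.012,0],"twist": -0.05},
  {"jaw": 0.4,"travel": [-0.035,-0.033,0],"twist": -0.11},
  {"jaw": 0.4,"travel": [-0.06,-0.057,0],"twist": -0.18},
  {"jaw": 0.4,"travel": [-0.086,-0.082,0],"twist": -0.25},
  {"jaw": 0.4,"travel": [-0.112,-0.107,0],"twist": -0.32},
  {"jaw": 0.4,"travel": [-0.138,-0.132,0],"twist": -0.38},
  {"jaw": 0.4,"travel": [-0.162,-0.155,0],"twist": -0.403},
  {"jaw": 0.4,"travel": [-0.183,-0.175,0],"twist": -0.403},
])

```text
t: 12.67
eef_pos: [546.3, 236.7, 306.8]
tcp_rot: [3.141, 0.004, 0.186]
ft_force: [1.5, 0.3, -3.8]
opening: 0.628
grip_force: 29.9
```

drive_tool([
  {"jaw": 0.4,"travel": [-0.012,-0.02,0],"twist": 0},
  {"jaw": 0.4,"travel": [-0.013,-0.033,0],"twist": 0},
  {"jaw": 0.4,"travel": [-0.013,-0.033,0],"twist": 0},
  {"jaw": 0.4,"travel": [-0.013,-0.033,0],"twist": 0},
])

```text
t: 13.0
eef_pos: [529.6, 265.5, 307.7]
tcp_rot: [3.141, 0.002, 0.185]
ft_force: [0.7, -0.4, -3.3]
opening: 0.628
grip_force: 29.9
```

drive_tool([
  {"jaw": 0.4,"travel": [0,0,0.02],"twist": 0},
  {"jaw": 0.4,"travel": [0,0,0.055],"twist": 0},
  {"jaw": 0.4,"travel": [0,0,0.095],"twist": 0},
  {"jaw": 0.4,"travel": [0,0,0.135],"twist": 0},
  {"jaw": 0.4,"travel": [0,0,0.165],"twist": 0},
  {"jaw": 0.4,"travel": [0,0,0.19],"twist": 0},
  {"jaw": 0.4,"travel": [0,0,0.202],"twist": 0},
  {"jaw": 0.4,"travel": [0,0,0.205],"twist": 0},
])

```text
t: 13.67
eef_pos: [529.1, 263.7, 100.7]
tcp_rot: [3.14, 0.005, 0.182]
ft_force: [-0.4, -0.6, -3.6]
opening: 0.63
grip_force: 29.9
```

drive_tool([
  {"jaw": 0.4,"travel": [0,0,0],"twist": 0},
  {"jaw": 0.4,"travel": [0,0,0],"twist": 0},
  {"jaw": 0.4,"travel": [0,0,0],"twist": 0},
])

```text
t: 13.92
eef_pos: [530.4, 265.2, 105.2]
tcp_rot: [-3.141, -0.002, 0.183]
ft_force: [0.5, -0.3, -4.5]
opening: 0.633
grip_force: 29.9
```

Run:
```python
from cell import *
from h import *
import pickle
c=read_camera("wrist");s=state();t=read_camera("scene");o=read_camera("top");pickle.dump((s,c,t,o),open('w6.pkl','wb'))
print(s['eef_pos'],s['tcp_rot'],s['ft_force'])
f=lambda m,k:cv2.resize(m,None,fx=k,fy=k,interpolation=cv2.INTER_CUBIC)
a=f(c['frame'][170:290,180:330],3)[:,:440]
b=f(t['frame'][130:270,290:410],2.5714)
cv2.imwrite('pics/w6.png',np.hstack([a[:360],b[:360]])[:,:,::-1])
```

```text
[530.26068175 265.27448976 105.23518229] [-3.14137621e+00 -1.97016601e-03  1.83489057e-01] [-1.00253204 -0.29135484 -3.60114867]
```

View pics/w6.png

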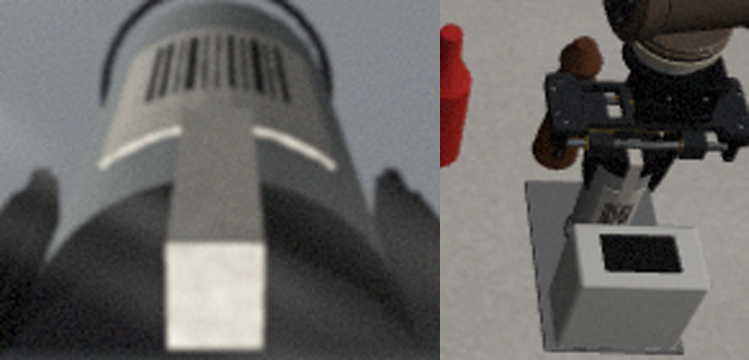

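In this crop the ring's left and right edges are at x≈104 and 330, so its centre is at 217. The barcode and foot are centred near 220, so the lateral position is good. I'll check the front gap numerically.

Run:
```python
from h import *
import pickle
s,c,t,o=pickle.load(open('w6.pkl','rb'))
g=c['frame'].mean(2)
for u in(242,252,262): print(u,list(zip(range(150,186),g[150:186,u-1:u+2].mean(1).round().astype(int))))
p=s['eef_pos'];a=s['tcp_rot'][2];T=np.array([np.cos(a),np.sin(a)])
z0=p[2]-89.7
C=np.array([525.7,264.3])
print('ring front pred',proj(c,[*(C+34*T),6]),'foot front pred(centre=-3)',[proj(c,[*(p[:2]+(30+k)*T),z0]) for k in(-6,-3,0)],z0)
```

```text
242 [(150, np.int64(136)), (151, np.int64(139)), (152, np.int64(137)), (153, np.int64(137)), (154, np.int64(137)), (155, np.int64(136)), (156, np.int64(137)), (157, np.int64(139)), (158, np.int64(137)), (159, np.int64(136)), (160, np.int64(137)), (161, np.int64(137)), (162, np.int64(130)), (163, np.int64(106)), (164, np.int64(69)), (165, np.int64(39)), (166, np.int64(56)), (167, np.int64(99)), (168, np.int64(127)), (169, np.int64(135)), (170, np.int64(132)), (171, np.int64(121)), (172, np.int64(113)), (173, np.int64(111)), (174, np.int64(106)), (175, np.int64(110)), (176, np.int64(106)), (177, np.int64(107)), (178, np.int64(107)), (179, np.int64(110)), (180, np.int64(122)), (181, np.int64(126)), (182, np.int64(118)), (183, np.int64(104)), (184, np.int64(93)), (185, np.int64(90))]
252 [(150, np.int64(139)), (151, np.int64(137)), (152, np.int64(137)), (153, np.int64(134)), (154, np.int64(137)), (155, np.int64(136)), (156, np.int64(136)), (157, np.int64(136)), (158, np.int64(137)), (159, np.int64(136)), (160, np.int64(137)), (161, np.int64(128)), (162, np.int64(94)), (163, np.int64(54))
[... 874 characters left out ...]
 np.int64(126)), (169, np.int64(134)), (170, np.int64(128)), (171, np.int64(102)), (172, np.int64(79)), (173, np.int64(67)), (174, np.int64(70)), (175, np.int64(71)), (176, np.int64(70)), (177, np.int64(67)), (178, np.int64(70)), (179, np.int64(72)), (180, np.int64(82)), (181, np.int64(89)), (182, np.int64(85)), (183, np.int64(76)), (184, np.int64(68)), (185, np.int64(65))]
ring front pred (np.float64(252.27271790943897), np.float64(162.44738647416054)) foot front pred(centre=-3) [(np.float64(252.1323859010706), np.float64(171.0685085787317)), (np.float64(252.13476886927236), np.float64(167.46067291297027)), (np.float64(252.13716721517312), np.float64(163.82955527001997))] 15.535182291123022
```

The canister's axis is within about 1 mm of the circle's centre. Lowering gently.

drive_tool([
  {"jaw": 0.4,"travel": [0,0,0.003],"twist": 0},
  {"jaw": 0.4,"travel": [0,0,0.005],"twist": 0},
  {"jaw": 0.4,"travel": [0,0,0.006],"twist": 0},
  {"jaw": 0.4,"travel": [0,0,0.006],"twist": 0},
  {"jaw": 0.4,"travel": [0,0,0.006],"twist": 0},
])

```text
t: 14.48
eef_pos: [529.5, 265.4, 98.0]
tcp_rot: [3.141, 0.0, 0.184]
ft_force: [0.6, -0.7, -3.8]
opening: 0.629
grip_force: 29.9
```

drive_tool([
  {"jaw": 0.4,"travel": [0,0,0.0007],"twist": 0},
  {"jaw": 0.4,"travel": [0,0,0.0013],"twist": 0},
  {"jaw": 0.4,"travel": [0,0,0.002],"twist": 0},
  {"jaw": 0.4,"travel": [0,0,0.002],"twist": 0},
  {"jaw": 0.4,"travel": [0,0,0.002],"twist": 0},
])

```text
t: 14.9
eef_pos: [529.5, 265.3, 96.0]
tcp_rot: [3.141, 0.0, 0.184]
ft_force: [-0.0, 0.3, -3.4]
opening: 0.628
grip_force: 29.9
```

drive_tool([
  {"jaw": 0.4,"travel": [0,0,0.0007],"twist": 0},
  {"jaw": 0.4,"travel": [0,0,0.0013],"twist": 0},
  {"jaw": 0.4,"travel": [0,0,0.0013],"twist": 0},
  {"jaw": 0.4,"travel": [0,0,0.0013],"twist": 0},
])

```text
t: 15.23
eef_pos: [529.9, 265.3, 95.6]
tcp_rot: [3.142, -0.001, 0.184]
ft_force: [-0.6, -2.8, 5.4]
opening: 0.627
grip_force: 29.9
```

Standing on the plate; releasing and retreating.

drive_tool([
  {"jaw": 0.7,"travel": [0,0,0],"twist": 0},
  {"jaw": 0.9,"travel": [0,0,0],"twist": 0},
  {"jaw": 1,"travel": [0,0,0],"twist": 0},
  {"jaw": 1,"travel": [0,0,0],"twist": 0},
  {"jaw": 1,"travel": [0,0,0],"twist": 0},
  {"jaw": 1,"travel": [0,0,0],"twist": 0},
])

```text
t: 15.73
eef_pos: [529.6, 265.3, 94.7]
tcp_rot: [3.141, 0.0, 0.184]
ft_force: [-0.7, 0.5, 0.1]
opening: 0.973
grip_force: 0.0
```

drive_tool([
  {"jaw": 1,"travel": [0,0,-0.02],"twist": 0},
  {"jaw": 1,"travel": [0,0,-0.05],"twist": 0},
  {"jaw": 1,"travel": [0,0,-0.09],"twist": 0},
  {"jaw": 1,"travel": [0,0,-0.13],"twist": 0},
  {"jaw": 1,"travel": [0,0,-0.17],"twist": 0},
  {"jaw": 1,"travel": [0,0,-0.2],"twist": 0},
  {"jaw": 1,"travel": [0,0,-0.21],"twist": 0},
  {"jaw": 1,"travel": [0,0,-0.21],"twist": 0},
])

```text
t: 16.4
eef_pos: [530.1, 265.6, 307.5]
tcp_rot: [-3.141, -0.005, 0.184]
ft_force: [-0.7, 0.4, 0.5]
opening: 1.001
grip_force: 0.0
```

drive_tool([
  {"jaw": 1,"travel": [0,0,0],"twist": 0},
  {"jaw": 1,"travel": [0,0,0],"twist": 0},
  {"jaw": 1,"travel": [0,0,0],"twist": 0},
])

```text
t: 16.65
eef_pos: [529.2, 265.2, 302.8]
tcp_rot: [3.141, 0.003, 0.184]
ft_force: [0.2, -0.1, -0.7]
opening: 1.006
grip_force: 0.0
```

Run:
```python
from cell import *
from h import *
import pickle
c=read_camera("wrist");s=state();t=read_camera("scene");pickle.dump((s,c,t),open('w7.pkl','wb'))
print(s['eef_pos'],s['tcp_rot'],s['qvel'].round(3))
a=cv2.resize(c['frame'][20:220,150:350],None,fx=2,fy=2);b=cv2.resize(t['frame'][80:280,80:420],None,fx=1.15,fy=2)[:, :391]
cv2.imwrite('pics/w7.png',np.hstack([a,b])[:,:,::-1])
```

```text
[529.25970877 265.19723063 303.04947493] [3.14102515e+00 2.79448103e-03 1.83711069e-01] [-0.001 -0.006 -0.009  0.001  0.003  0.001]
```

View pics/w7.png

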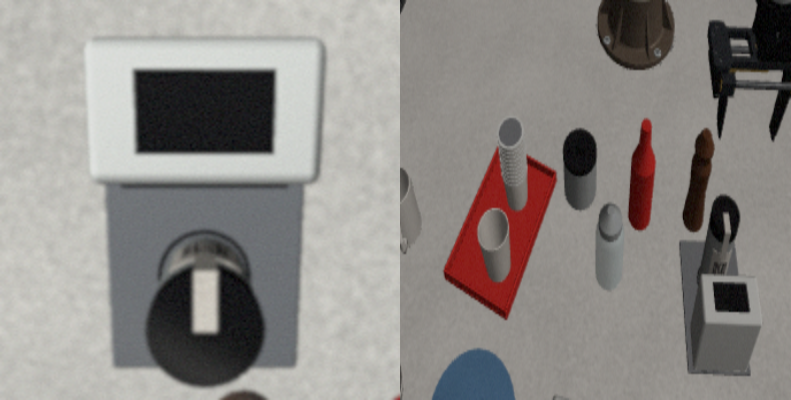

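The canister stands inside the ring with its strip at x≈205, square to the window. The stack and all the other objects are upright, so I'm handing in.

```bash
python3 -c "
from cell import *
print(job_done())"
```

```text
the job is handed in; nothing more can be done
None
```

The job is handed in: the cup stack stands upright in the tray, and the canister stands on the scanner's circle with its label facing the window. The final camera view showed the other objects in view (tin, mill, sauce, sugar jar, tray cup) still standing, and the robot's clock was under 17 s; the judge's verdict was not returned.

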